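# Lock the crayons away in the lever block

### The arm

A 7-joint arm with a two-finger parallel gripper is mounted at the origin on the work surface. World frame = base frame: x ahead of the robot, y to its left, z up, the work surface at z = 0. Lengths are in mm, angles in rad, forces in N, time in s.
With the tool pointing down it reaches from about 400 to 875 mm from the base axis. Payload 4.4 kg.
Tool frame: the origin (TCP) lies at the very end of the fingers, on their centre line; the grasp point (between the pads) lies 19 mm behind it; z points along the fingers, y is the line along which they close (so a half turn about z gives the same grasp; the last joint's range is limited). The gripper opens to 85 mm and grips with 20 to 120 N. Pads are 22 mm wide; open, the fingers measure 114 mm over their backs; the gripper's body (76 mm by 85 mm) begins 54 mm behind the grasp point. The pads swing forward as they close: fully open they stand 13 mm farther back than shut.
Start: joints at [-1.332, 0.628, 0.038, 1.517, -0.027, 0.996, -0.02], TCP at [195.041, 620.062, 196.213] pointing down, gripper open.
Joint ranges: [-3.06, 3.06], [-0.37, 2.12], [-1.25, 1.32], [0.18, 2.47], [-1.1, 4.24], [0.23, 1.98], [-2.94, 2.94]. Speed limits (rad/s): [2.57, 2.57, 3.14, 3.14, 3.14, 3.14, 3.14].

### API

Orientations are given as [roll, pitch, yaw] about the fixed x, y, z axes, in that order (R = Rz(yaw) Ry(pitch) Rx(roll)).
In Python, from cell import status, get_image, ctrl, models gives the robot as it stands.
- The arm moves only by the shell command python3 -m handwheel 'ROWS' [OPENING]. ROWS is JSON, a list of rows, each an object with "delta_pos": the shift along the world's x, y, z in cm, a list of three; "yaw": the turn about the world's z in rad. A call has 1 to 10 rows; each row shifts and turns the commanded pose from where the row before left it; what a row does not reach is not made up. A row lasts 1/12 s, in which the tool goes at most 41.7 mm and 7.16 degrees, less where a joint would pass 70% of its speed; a pose out of reach is approached as far as the arm can. A call is refused whole if a number of a shift passes 4.17 or a number of a turn 0.125, either way. A call with a gripper value outside its range is refused whole. OPENING is the opening, from -1 (shut) to 1 (fully open), set as the call begins (- or left out, the last holds). The fingers move at their own pace and stop on an object; the grip force is fixed at half the most. Time passes only in rows, so rows that do not move let the fingers close. It gives the time, the measured TCP pose, the force, the opening and the grip force at its end, in the units of the state.
- status.read_state(): the state, without advancing time (a new reading comes with each control period).
- get_image(name): name is "scene" or "top" or "wrist"; returns a dict with "color" (384x512x3 uint8, red, green, blue), "z_map" (384x512 float32, mm along the optical axis (not along the pixel's ray), 0 where there is no reading), "fx", "fy", "cx", "cy" (pixels), "k1" (the pictures are not rectified: a ray, as slopes to the right and down, at radius r is drawn at 1 + k1 r^2 times it, then the intrinsics apply), "position" and "rotation" of the camera in the world; the wrist camera has in their place "hand_eye" (4x4, takes a point from camera to tool coordinates, whose origin is the TCP and whose axes are the flange's). Camera axes: x right, y up, looking along -z (the intrinsics and any distortion apply to the point x, -y, -z); pixel columns grow to the right and rows downward; lengths in mm; the calibration is good to about 2 mm. A picture is of the moment at which its call begins: read the wrist's pose just before it.
- ctrl.finish_job(): hands the job in; it is judged then, once.
Trained networks look in a picture, given as the dict that the camera call returned (one of the last four; its "shot" number tells which), for a name from the list of things; names that differ only in an ending like _2 or _b are one class to them, and where a whole thing is asked for, a point or a joint stands for the part that bears it (a point fixed in the world has none). Each returns a list of dicts, best first, with "score" (0 to 1); they miss things now and then, are a little off and sometimes report something else, mostly with a low value. They report only what shows in the picture. A call takes as long as a camera call. They do not tell look-alikes from the thing itself.
- models.boxes_of(picture, name): "rect" ([left, top, right, bottom] in pixels, round what is visible of it).
The state is a dict: "clock": time; "qpos": joint angles; "qd": joint speeds; "tau": joint torques, N m; "eef_pos": TCP position; "tool_rot": TCP orientation; "force": force on the tool from outside, world axes, zero at the start; "torque": the same for the moment, N m; "width": finger opening in mm; "gripper_force": force on a finger pad.
Only numpy, scipy, OpenCV 4.12 (cv2) and the standard library are available. Lean on these libraries where they do the work, as an engineer would, in place of code of your own. Each camera call takes 0.05 s, during which the arm holds its last target. There are 200 camera calls.

### The job

Put the crayons away: swing the red lever of the crayon block up and back until it is about upright, drop the blue crayon foot-down into the blue-bordered well and the green one into the green-bordered well, points up and right down to the bottom, then swing the lever fully shut over them. Leave the yellow crayon standing in the rest and do not disturb the toys.

Things in the scene. Friction and masses are not known exactly. Their poses are not given: they have to be found in the camera images.
- block: beech crayon block, fixed: 60 (x) x 150 (y) x 63 mm high; origin: centre of its underside, z up. Two square wells (24 mm wide, 55 mm deep, floor 8 mm above the underside) open in its top at block y = +5 mm (blue painted border) and y = +50 mm (green border), both at block x = 0. Two hinge cheeks at y = -60 mm rise to 126 mm and carry the red lever (40 mm across x there).
- well_blue (a point): centre of the floor of the blue-bordered well (55 mm below its mouth); axes as the block
- well_green (a point): centre of the floor of the green-bordered well; axes as the block
- lever (a joint): red clamp lever of the block, angle in rad: 0 = fully shut (level, lying along block +y over both wells, its underside 5 mm above crayons that stand on the well floors), grows as the knob end swings up about the hinge (axis = block x); 1.57 = upright, stop at 2.0. A stiff hinge: it stays where it is left; about 1.5 N at the knob moves it.
- lever_hinge (a point): the lever's hinge axis, 114 mm above the table at block y = -60 mm; axes as the block
- lever_knob (a point): centre of the round flat knob at the lever's free end, 150 mm from the hinge: a disc 26 mm across whose flat faces are 18 mm apart along block x. The arm is 14 mm wide (block x) and 12 mm thick.
- rest: darker wooden crayon rest, fixed: 56 (x) x 170 (y) x 30 mm high; origin: centre of its underside. Three square pockets 24 mm wide, 24 mm deep (floor 6 mm above the underside) at rest y = -55, 0, +55 mm, x = 0.
- crayon_blue: blue chunky round crayon, 18 mm across and 95 mm long: straight for 85 mm, then tapering to a blunt point at the upper end; origin: centre of its flat foot, z runs up to the point. At the start it stands in one of the three pockets of the rest, 71 mm showing above the rest.
- crayon_green: green chunky round crayon, 18 mm across and 95 mm long: straight for 85 mm, then tapering to a blunt point at the upper end; origin: centre of its flat foot, z runs up to the point. At the start it stands in one of the three pockets of the rest, 71 mm showing above the rest.
- crayon_yellow: yellow chunky round crayon, 18 mm across and 95 mm long: straight for 85 mm, then tapering to a blunt point at the upper end; origin: centre of its flat foot, z runs up to the point. At the start it stands in one of the three pockets of the rest, 71 mm showing above the rest. It stays there.
- brick_a: lower brick of the little toy house (two bricks and a roof, stacked), plain wood, 70 x 35 x 30 mm (long side = its x); origin: centre of underside. Loose; leave alone
- brick_b: upper brick of the toy house, same size, standing on brick_a; origin: centre of underside. Leave alone
- roof: faded red triangular roof block on top of the toy house, 68 x 38 mm, 33 mm high (the house is 93 mm high in all); origin: centre of underside. Leave alone
- brick_c: plain wooden brick lying alone, 70 x 35 x 30 mm (long side = x); origin: centre of underside. Leave alone
- brick_d: plain wooden brick lying alone, 70 x 35 x 30 mm (long side = x); origin: centre of underside. Leave alone
- duck: small yellow wooden duck on four red wheels, 85 long, 45 wide, 81 mm high; origin: centre of underside, beak to its -x. Leave alone
- top: striped tin spinning top standing on its foot, 70 mm across, 95 mm high; origin: centre of underside. Leave alone
Mind the look-alikes: they are no part of the job. Leave any white look-alike of the block alone.

How it is judged:
By the outcome, as a careful person would: the job done as asked, in the order asked, and still so for the second after the job is handed in, with the robot touching nothing.
It also fails if it takes over 72 s, if anything falls off the work surface, if the arm or the gripper's body presses on something with over 40 N, if the wrist force passes 120 N, or if a joint passes its speed limit or range.

## Working session

There is one attempt and no reset: what is moved stays moved. The work goes in short steps, Python scripts to look and compute and a shell command to move; the robot and the scene stay as the last step left them, time stands still between calls to the robot, and variables do not carry over. Pictures are saved under pics/ and viewed, at most 10 in all, crops included, and the job is handed in when it is done.

```bash
mkdir -p pics; ls; cat > h.py <<'E'
import numpy as np, cv2
from cell import status,get_image,ctrl,models
def cloud(p,pose=None):
    h,w=p["z_map"].shape
    u,v=np.meshgrid(np.arange(w),np.arange(h))
    K=np.array([[p["fx"],0,p["cx"]],[0,p["fy"],p["cy"]],[0,0,1.]])
    n=cv2.undistortPoints(np.stack([u,v],-1).reshape(-1,1,2).astype(np.float64),K,np.array([p["k1"],0,0,0,0.])).reshape(h,w,2)
    d=p["z_map"].astype(float)
    c=np.stack([n[...,0]*d,-n[...,1]*d,-d],-1)
    if pose is None: W=c@np.array(p["rotation"]).T+np.array(p["position"])
    else:
        H=np.array(p["hand_eye"]); t=c@H[:3,:3].T+H[:3,3]
        W=t@pose[0].T+pose[1]
    W[d<=0]=np.nan
    return W
def save(n,im): cv2.imwrite("pics/"+n,im[...,::-1])
E
python3 - <<'E'
from h import *
print(status.read_state())
ims=[]
for n in ["scene","top"]:
    p=get_image(n); np.save(n+".npy",p,allow_pickle=True); 
    im=p["color"]; ims.append(im); save(n+"0.png",cv2.resize(im,(800,600)))
    print(n,{k:p[k] for k in p if k not in("color","z_map")})
    W=cloud(p); 
    for o in ["block","lever","lever_knob","rest","crayon_blue","crayon_green","crayon_yellow","brick_a","roof","duck","top"]:
        for b in models.boxes_of(p,o)[:3]:
            r=np.array(b["rect"]); u,v=int((r[0]+r[2])/2),int((r[1]+r[3])/2)
            print(o,round(b["score"],2),r.round(),W[v,u].round())
E
```

```text
pics
{'clock': 0.0, 'qpos': array([-1.33180037,  0.62935971,  0.03847013,  1.51840361, -0.02701667,
        0.99632974, -0.01999282]), 'qd': array([ 0.00031255, -0.00055843,  0.00108007, -0.00125322,  0.00017643,
        0.00109093,  0.00069702]), 'tau': array([ 1.01006113e-03, -5.63420033e+01,  1.22621711e+00, -1.93437445e+01,
        1.10375573e-02,  1.06060159e-02,  7.55806980e-06]), 'eef_pos': array([194.83163833, 619.35140208, 195.26950937]), 'tool_rot': array([-3.13961129e+00,  3.04665892e-05,  2.83677123e+00]), 'force': array([-0.04214301,  0.24329879,  0.57318213]), 'torque': array([-0.00555641,  0.04728676, -0.01572366]), 'gripper_force': 0.0, 'width': 85.46476927980251}
scene {'fx': 403.42172273617837, 'fy': 403.42172273617837, 'cx': 260.33796286665654, 'cy': 189.57379871367195, 'k1': -0.0338634821310054, 'position': array([954.82535338, 524.06083967, 811.78628425]), 'rotation': array([0.75146134, 0.00973838, 2.52549495]), 'shot': 1}Traceback (most recent call last):
  File "<stdin>", line 8, in <module>
  File "h.py", line 10, in cloud
    if pose is None: W=c@np.array(p["rotation"]).T+np.array(p["position"])
                       ~~~~~~~~~~~~~~~~~~~~~~~~~~~^~~~~~~~~~~~~~~~~~~~~~~~
ValueError: operands could not be broadcast together with shapes (384,512) (3,)
```

```bash
sed -i 's/np.array(p\["rotation"\]).T/R_(p["rotation"]).T/; 1a from scipy.spatial.transform import Rotation\ndef R_(r): return Rotation.from_euler("xyz",r).as_matrix()' h.py
python3 - <<'E'
from h import *
ims=[]
for n in ["scene","top"]:
    p=get_image(n); np.save(n+".npy",p,allow_pickle=True); 
    im=p["color"]; save(n+"0.png",cv2.resize(im,(800,600)))
    print(n,p["position"],p["rotation"])
    W=cloud(p); 
    for o in ["block","lever","lever_knob","rest","crayon_blue","crayon_green","crayon_yellow","brick_a","roof","duck","top"]:
        for b in models.boxes_of(p,o)[:3]:
            r=np.array(b["rect"]); u,v=int((r[0]+r[2])/2),int((r[1]+r[3])/2)
            print(o,round(b["score"],2),r.round(),W[v,u].round())
E
```

```text
scene [954.82535338 524.06083967 811.78628425] [0.75146134 0.00973838 2.52549495]
block 0.96 [146. 103. 195. 162.] [ 631. -419.   45.]
block 0.68 [226. 116. 279. 183.] [ 477. -205.   50.]
block 0.66 [208. 220. 236. 250.] [699. -10.  28.]
lever 0.63 [233. 118. 276. 145.] [ 482. -185.  130.]
lever 0.58 [149. 105. 193. 136.] [ 636. -373.  121.]
lever_knob 0.81 [146. 104. 196. 136.] [ 634. -377.  121.]
lever_knob 0.8 [233. 123. 276. 149.] [ 493. -168.  133.]
lever_knob 0.71 [244. 262. 283. 310.] [709. 174.  58.]
rest 0.6 [311. 226. 364. 297.] [524. 206.  27.]
rest 0.39 [208. 219. 235. 250.] [700. -13.  29.]
crayon_blue 0.61 [325. 218. 338. 239.] [496. 147.  67.]
crayon_green 0.67 [343. 252. 352. 282.] [541. 246.  72.]
crayon_yellow 0.44 [331. 231. 344. 259.] [520. 192.  74.]
brick_a 0.97 [371. 290. 406. 326.] [516. 353.  29.]
brick_a 0.7 [275. 199. 305. 215.] [504.   7.  15.]
brick_a 0.66 [276. 194. 301. 208.] [514.  10.  47.]
roof 0.69 [275. 177. 306. 201.] [503.   2.  81.]
duck 0.81 [242. 263. 281. 314.] [713. 172.  52.]
top 0.75 [167. 170. 192. 201.] [ 713. -198.   51.]
top [ 311.2206
[... 337 characters left out ...]
lever_knob 0.65 [356. 170. 410. 192.] [ 634. -386.  119.]
lever_knob 0.57 [281. 225. 343. 236.] [ 489. -172.  131.]
lever_knob 0.51 [205. 226. 210. 239.] [492. 131.  75.]
rest 0.75 [159. 208. 218. 245.] [507. 184.  92.]
crayon_blue 0.6 [201. 228. 210. 239.] [486. 134.  96.]
crayon_green 0.56 [166. 214. 179. 226.] [530. 234.  78.]
crayon_yellow 0.61 [183. 223. 195. 230.] [507. 184.  92.]
crayon_yellow 0.54 [130. 217. 144. 243.] [504. 346.  32.]
brick_a 0.84 [130. 216. 147. 243.] [507. 343.  33.]
brick_a 0.58 [246. 162. 272. 178.] [695. -20.  25.]
roof 0.65 [246. 218. 264. 239.] [500.  -7.  95.]
duck 0.65 [186. 162. 214. 179.] [686. 161.  49.]
top 0.72 [309. 156. 329. 175.] [ 700. -205.   54.]
```

View pics/scene0.png

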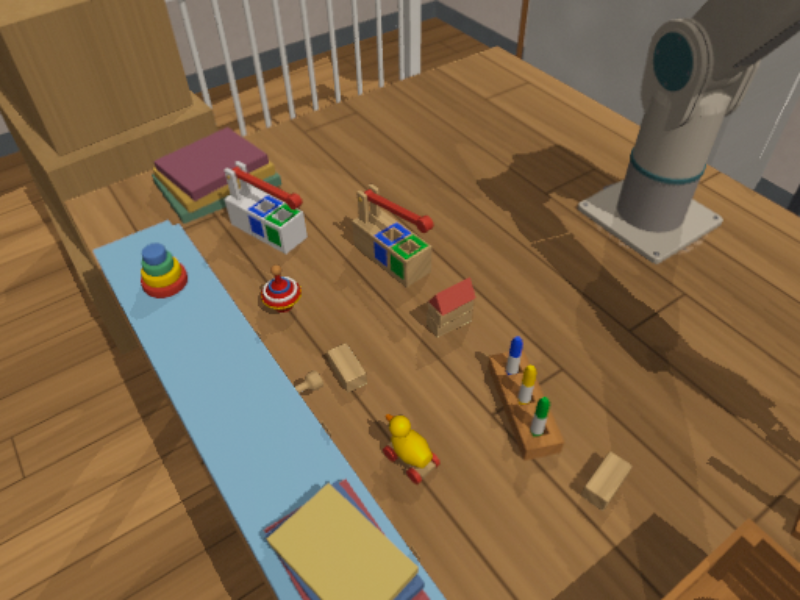

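View pics/top0.png

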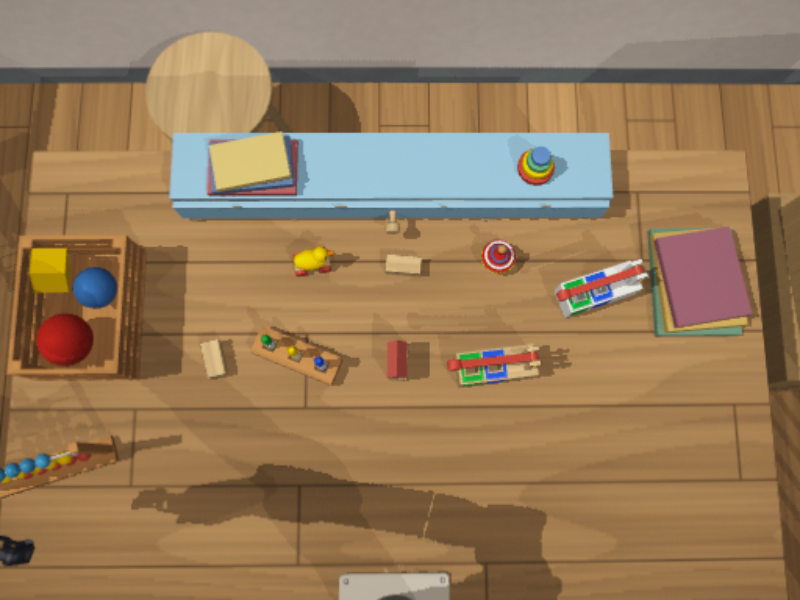

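Candidates (full 512x384 top picture). Block or lever: the beech block at (318,235) against its white look-alike at (385,185); I want the beech one. Crayons: blue (205,233), yellow (189,227) and green (172,220); bricks and duck are not confusable. Next I crop the beech block and measure.

```bash
python3 - <<'E'
from h import *
P={n:np.load(n+".npy",allow_pickle=True).item() for n in("scene","top")}
P={n:p for n,p in P.items()}
a=P["top"]["color"][205:265,270:360]; b=P["scene"]["color"][105:195,215:290]
save("crop.png",np.hstack([cv2.resize(a,(540,360)),np.pad(cv2.resize(b,(250,300)),((0,60),(0,0),(0,0)))]))
for n,p in P.items():
    W=cloud(p); C=p["color"].astype(int); hsv=cv2.cvtColor(p["color"],cv2.COLOR_RGB2HSV).astype(int)
    x,y,z=np.moveaxis(W,-1,0); H,S,V=np.moveaxis(hsv,-1,0)
    reg=(abs(x-485)<70)&(y>-310)&(y<-80)
    red=reg&((H<8)|(H>172))&(S>140)&(V>70)&(z>90)
    q=W[red]; 
    s=q[:,1]; o=np.argsort(s); 
    print(n,"red",len(q)); 
    for c in np.array_split(q[o],8): print("   ",np.median(c,0).round(1),c[:,2].max().round(1))
    for nm,m in (("blue",(H>105)&(H<130)&(S>120)),("green",(H>45)&(H<85)&(S>120))):
        t=reg&m&(z>57)&(z<70); q=W[t]; r=cv2.minAreaRect(q[:,:2].astype(np.float32)); print(nm,len(q),np.median(q,0).round(1),r)
    t=reg&(z>57)&(z<69); r=cv2.minAreaRect(W[t][:,:2].astype(np.float32)); print("blocktop",t.sum(),np.median(W[t],0).round(1),r)
    rg=(abs(x-510)<70)&(abs(y-185)<110)
    t=rg&(z>26)&(z<34); r=cv2.minAreaRect(W[t][:,:2].astype(np.float32)); print("rest",t.sum(),np.median(W[t],0).round(1),r)
    for nm,m in (("blue",(H>105)&(H<130)&(S>120)),("green",(H>45)&(H<85)&(S>120)),("yellow",(H>20)&(H<32)&(S>160)&(V>150))):
        q=W[rg&m&(z>36)]; print(nm,len(q),q.mean(0).round(1),q[q[:,2]>88].mean(0).round(1),q.min(0).round(),q.max(0).round())
E
```

```text
scene red 311
    [ 497.2 -247.1  121. ] 122.3
    [ 495.9 -222.5  122.9] 128.2
    [ 493.8 -199.6  127.6] 132.2
    [ 491.7 -173.9  130.8] 135.2
    [ 488.8 -151.8  135.2] 139.7
    [ 487.  -129.   139.1] 149.0
    [ 485.7 -109.8  147.5] 151.6
    [ 481.8 -100.7  142.7] 151.1
blue 97 [ 491.7 -191.4   62.8] ((488.601318359375, -193.5863800048828), (52.346961975097656, 43.88856506347656), 6.0786614418029785)
green 114 [ 484.3 -146.4   62.9] ((483.4608154296875, -148.25413513183594), (53.305686950683594, 41.88915252685547), 7.890520095825195)
blocktop 701 [ 491.7 -193.3   62. ] ((488.9855041503906, -198.50762939453125), (63.459022521972656, 155.66680908203125), 7.0506696701049805)
rest 992 [522.8 201.7  28.7] ((513.8355712890625, 189.68173217773438), (172.70632934570312, 57.181209564208984), 67.2494125366211)
blue 83 [498.3 142.3  85.8] [497.1 141.8  94.8] [490. 133.  66.] [504. 149. 101.]
green 94 [539.6 241.6  86.7] [538.2 240.7  95.2] [531. 232.  69.] [544. 249. 101.]
yellow 66 [515.5 194.   86.8] [514.8 192.3  95.4] [508. 185.  65.] [521. 198. 102.]
top red 286
    [ 496.7 -253.2  
[... 326 characters left out ...]
10202026367, 40.01003646850586), 7.73775053024292)
green 112 [ 472.4 -148.7   64. ] ((480.9435729980469, -148.09402465820312), (56.996795654296875, 39.99667739868164), 7.31031608581543)
blocktop 586 [ 479.1 -194.    63.2] ((489.0381774902344, -197.00791931152344), (60.98971939086914, 150.05003356933594), 7.0535502433776855)
rest 619 [512.7 186.6  29.8] ((513.687255859375, 190.1004180908203), (170.70193481445312, 56.529701232910156), 67.6650390625)
blue 27 [491.8 137.9  94.1] [492.3 138.4  95.7] [485. 131.  75.] [498. 147. 101.]
green 29 [533.5 236.9  93. ] [533.8 237.6  96.8] [527. 231.  68.] [540. 245. 106.]
yellow 24 [511.8 189.5  96.4] [512.1 189.5  96.8] [505. 183.  88.] [519. 196. 106.]
```

View pics/crop.png

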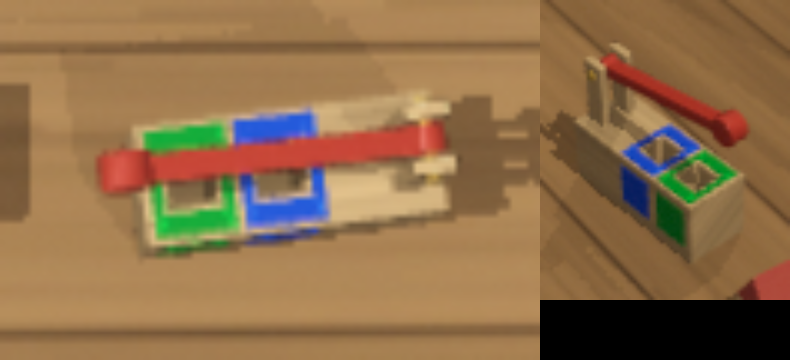

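The crop shows the beech block with its red lever slightly raised (about 0.175 rad), knob at about (478,-110,140) mm; block at (489,-197.5), yaw 0.123. The rest is at (513.8,190), yaw -0.394. Moving to the knob.

```bash
python3 -m handwheel '[{"delta_pos":[2.75,-2.9,0.2],"yaw":-0.114},{"delta_pos":[2.75,-2.9,0.2],"yaw":-0.114},{"delta_pos":[2.75,-2.9,0.2],"yaw":-0.114},{"delta_pos":[2.75,-2.9,0.2],"yaw":-0.114},{"delta_pos":[2.75,-2.9,0.2],"yaw":-0.114},{"delta_pos":[2.75,-2.9,0.2],"yaw":-0.114},{"delta_pos":[2.75,-2.9,0.2],"yaw":-0.114},{"delta_pos":[2.75,-2.9,0.2],"yaw":-0.114},{"delta_pos":[2.75,-2.9,0.2],"yaw":-0.114},{"delta_pos":[2.75,-2.9,0.2],"yaw":-0.114}]' 1
python3 -m handwheel '[{"delta_pos":[0,-4,0]},{"delta_pos":[0,-4,0]},{"delta_pos":[0,-4,0]},{"delta_pos":[0,-4,0]},{"delta_pos":[0,-4,0]},{"delta_pos":[0,-4,0]},{"delta_pos":[0,-4,0]},{"delta_pos":[0,-4,0]},{"delta_pos":[0,-4,0]},{"delta_pos":[0,0,0]}]'
```

```text
clock: 2.08
eef_pos: [471.2, 328.7, 216.6]
tool_rot: [3.141, -0.001, 1.691]
force: [0.9, -0.4, -0.2]
width: 85.5
gripper_force: 0.0schema error: expected keys delta_pos, yaw
```

```bash
python3 -m handwheel '[{"delta_pos":[0.05,-4.1,0],"yaw":0},{"delta_pos":[0.05,-4.1,0],"yaw":0},{"delta_pos":[0.05,-4.1,0],"yaw":0},{"delta_pos":[0.05,-4.1,0],"yaw":0},{"delta_pos":[0.05,-4.1,0],"yaw":0},{"delta_pos":[0.05,-4.1,0],"yaw":0},{"delta_pos":[0.05,-4.1,0],"yaw":0},{"delta_pos":[0.05,-4.1,0],"yaw":0},{"delta_pos":[0.05,-4.1,0],"yaw":0},{"delta_pos":[0.05,0,0],"yaw":0}]'
python3 - <<'E'
from h import *
s=status.read_state(); p=get_image("wrist"); print(s["eef_pos"],s["tool_rot"])
W=cloud(p,(R_(s["tool_rot"]),s["eef_pos"])); save("w1.png",p["color"])
hsv=cv2.cvtColor(p["color"],cv2.COLOR_RGB2HSV).astype(int)
H,S,V=np.moveaxis(hsv,-1,0); x,y,z=np.moveaxis(W,-1,0)
red=((H<8)|(H>172))&(S>140)&(z>105)&(z<170)&(y<-60)
q=W[red]; print(len(q))
for c in np.array_split(q[np.argsort(q[:,1])],8): print(np.median(c,0).round(1),c.min(0).round(1),c.max(0).round(1))
E
```

```text
clock: 2.92
eef_pos: [474.7, -49.0, 217.2]
tool_rot: [3.14, 0.005, 1.684]
force: [0.4, -0.3, 0.3]
width: 85.1
gripper_force: 0.0
[474.71458522 -49.03214124 217.18891288] [3.14001645 0.00537119 1.68360476]
1372
[ 843.3 -255.   112.2] [ 489.8 -266.   105. ] [ 851.5 -250.2  124.3]
[ 494.5 -236.3  122.9] [ 486.7 -250.1  105.5] [ 851.7 -219.5  126.8]
[ 490.3 -204.5  128.4] [ 482.6 -219.5  125. ] [ 497.9 -191.4  131.8]
[ 487.2 -177.9  133.1] [ 479.9 -190.9  129.8] [ 494.4 -165.3  136.2]
[ 484.4 -153.4  137.2] [ 476.6 -165.   135.1] [ 491.5 -142.4  139.7]
[ 481.6 -131.9  141.1] [ 472.2 -142.4  138. ] [ 488.6 -118.6  148.9]
[ 479.3 -110.3  150.8] [ 470.8 -118.3  147.7] [ 487.5 -104.3  152.4]
[478.6 -99.4 144.4] [ 469.9 -104.2  132.9] [487.1 -96.9 150.6]
```

View pics/w1.png

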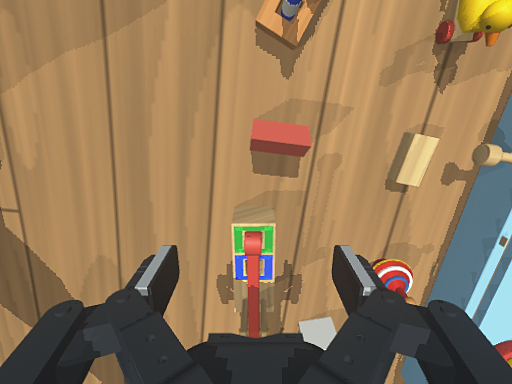

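```bash
python3 -m handwheel '[{"delta_pos":[0.2,-3.0,0],"yaw":0.01},{"delta_pos":[0.2,-2.5,0],"yaw":0},{"delta_pos":[0,-0.7,-1],"yaw":0},{"delta_pos":[0,0,-1],"yaw":0},{"delta_pos":[0,0,0],"yaw":0},{"delta_pos":[0,0,0],"yaw":0}]'
```

```text
clock: 3.47
eef_pos: [478.7, -99.4, 195.7]
tool_rot: [-3.14, -0.001, 1.708]
force: [0.1, -0.8, 0.8]
width: 85.1
gripper_force: 0.0
```

```bash
python3 -m handwheel '[{"delta_pos":[0,-0.6,-1.5],"yaw":-0.013},{"delta_pos":[0,-0.5,-1.5],"yaw":0},{"delta_pos":[0,0,-1.5],"yaw":0},{"delta_pos":[0,0,-1.5],"yaw":0},{"delta_pos":[0,0,-1],"yaw":0},{"delta_pos":[0,0,-0.6],"yaw":0},{"delta_pos":[0,0,0],"yaw":0},{"delta_pos":[0,0,0],"yaw":0}]'
python3 -m handwheel '[{"delta_pos":[0,0,0],"yaw":0},{"delta_pos":[0,0,0],"yaw":0},{"delta_pos":[0,0,0],"yaw":0},{"delta_pos":[0,0,0],"yaw":0},{"delta_pos":[0,0,0],"yaw":0},{"delta_pos":[0,0,0],"yaw":0},{"delta_pos":[0,0,0],"yaw":0},{"delta_pos":[0,0,0],"yaw":0}]' -1
```

```text
clock: 4.13
eef_pos: [479.4, -111.6, 120.5]
tool_rot: [3.141, -0.0, 1.694]
force: [0.1, 0.6, 0.0]
width: 85.4
gripper_force: 0.0
clock: 4.8
eef_pos: [479.1, -112.0, 120.2]
tool_rot: [3.142, -0.0, 1.694]
force: [-0.1, 0.6, -0.2]
width: 0.2
gripper_force: 0.0
```

```bash
python3 - <<'E'
from h import *
p=get_image("wrist"); q=get_image("scene")
save("w2.png",np.hstack([p["color"][150:384,80:430],cv2.resize(q["color"][90:200,200:310],(234,234))]))
E
```

```text
(no output)
```

View pics/w2.png

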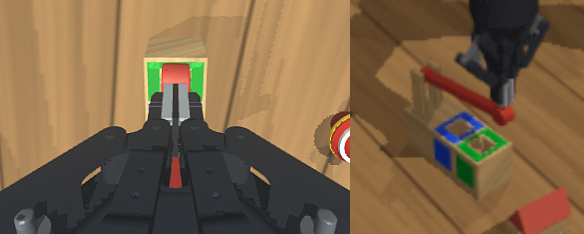

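```bash
python3 - <<'E'
from h import *
s=status.read_state()
for n in ("wrist","scene","top"):
    p=get_image(n); W=cloud(p,(R_(s["tool_rot"]),s["eef_pos"]) if n=="wrist" else None)
    hsv=cv2.cvtColor(p["color"],cv2.COLOR_RGB2HSV).astype(int)
    H,S,V=np.moveaxis(hsv,-1,0); x,y,z=np.moveaxis(W,-1,0)
    red=((H<8)|(H>172))&(S>140)&(z>100)&(z<170)&(y<-60)&(y>-270)&(abs(x-490)<50)
    q=W[red]; print(n,len(q))
    for c in np.array_split(q[np.argsort(q[:,1])],6): print(np.median(c,0).round(1),c.min(0).round(1),c.max(0).round(1))
E
```

```text
wrist 767
[ 490.5 -203.1  129. ] [ 486.2 -210.   127.3] [ 495.7 -195.9  130.8]
[ 488.7 -187.2  131.5] [ 485.  -195.9  129.4] [ 493.3 -177.9  134.1]
[ 481.2 -104.1  149.1] [ 469.9 -177.8  132.6] [ 489.5 -102.2  152.1]
[ 477.9 -101.1  147. ] [ 469.4 -102.2  139.6] [ 486.6 -100.2  150.4]
[476.1 -99.4 144.4] [ 469.3 -100.2  135.7] [486.5 -98.7 147.2]
[480.7 -98.  140.8] [471.1 -98.7 135.1] [485.8 -96.7 146.6]
scene 296
[ 497.7 -241.5  121.1] [ 489.3 -260.9  109.8] [ 503.5 -225.2  124.3]
[ 495.2 -209.6  125.9] [ 482.1 -225.   115.2] [ 501.1 -194.   129.9]
[ 491.9 -178.   130.4] [ 480.  -194.   122.3] [ 495.9 -162.1  136.1]
[ 487.9 -149.3  135.6] [ 474.4 -161.5  122.3] [ 492.4 -136.5  140.2]
[ 487.2 -117.9  139.4] [ 469.8 -135.4  128.8] [ 490.2 -107.1  160.6]
[ 482.5 -101.3  143.2] [ 470.6 -106.8  128.1] [488.2 -95.6 151.5]
top 119
[ 498.  -257.6  121.3] [ 490.2 -262.7  116.7] [ 503.9 -250.8  126.6]
[ 495.  -245.1  123. ] [ 489.5 -250.5  119.3] [ 501.1 -239.3  127.4]
[ 493.6 -233.6  124.2] [ 486.4 -239.2  116.2] [ 500.6 -227.9  128. ]
[ 492.1 -221.6  125.5] [ 485.8 -227.3  121.4] [ 498.2 -216.   130.9]
[ 490.8 -210.   126.8] [ 483.2 -215.5  122.2] [ 497.8 -203.1  131.4]
[ 488.8 -196.9  131.4] [ 482.7 -202.9  126. ] [ 494.9 -188.4  136.1]
```

```bash
python3 - <<'E'
from h import *
s=status.read_state(); print(s["width"],s["gripper_force"],s["eef_pos"],s["force"])
p=get_image("wrist"); W=cloud(p,(np.eye(3),np.zeros(3)))
for v in range(215,300,8):
    print(v,[ (tuple(W[v,u].round().astype(int)) if p["z_map"][v,u]>0 else None, tuple(p["color"][v,u])[0]) for u in (246,254,258,264)])
p=get_image("scene"); W=cloud(p); x,y,z=np.moveaxis(W,-1,0); C=p["color"].astype(int)
m=(C.max(-1)-C.min(-1)<25)&(abs(x-480)<60)&(abs(y+112)<50)&(z>95)
q=W[m]; 
for lo in range(95,200,10):
    c=q[(q[:,2]>lo)&(q[:,2]<lo+10)]
    if len(c): print(lo,len(c),c.min(0).round(),c.max(0).round())
E
```

```text
-0.18744639538979524 0.0 [ 479.04166566 -111.93276696  120.1917602 ] [0.06642171 0.50042362 1.14265142]
215 [((np.int64(14), np.int64(-6), np.int64(-19)), np.uint8(182)), ((np.int64(14), np.int64(-1), np.int64(-19)), np.uint8(177)), ((np.int64(14), np.int64(2), np.int64(-19)), np.uint8(174)), ((np.int64(14), np.int64(6), np.int64(-18)), np.uint8(169))]
223 [((np.int64(12), np.int64(-5), np.int64(-25)), np.uint8(230)), ((np.int64(12), np.int64(0), np.int64(-26)), np.uint8(227)), ((np.int64(12), np.int64(2), np.int64(-26)), np.uint8(221)), ((np.int64(12), np.int64(6), np.int64(-26)), np.uint8(220))]
231 [((np.int64(8), np.int64(-5), np.int64(-30)), np.uint8(247)), ((np.int64(8), np.int64(0), np.int64(-28)), np.uint8(246)), ((np.int64(8), np.int64(2), np.int64(-29)), np.uint8(245)), ((np.int64(9), np.int64(6), np.int64(-31)), np.uint8(244))]
239 [((np.int64(11), np.int64(-5), np.int64(-45)), np.uint8(155)), ((np.int64(12), np.int64(0), np.int64(-45)), np.uint8(60)), ((np.int64(11), np.int64(2), np.int64(-45)), np.uint8(111)), ((np.int64(11), np.int64(5), np.int64(-45)), np.uint8(154))]

[... 1247 characters left out ...]
t64(12), np.int64(-3), np.int64(-87)), np.uint8(54)), ((np.int64(1), np.int64(0), np.int64(-72)), np.uint8(65)), ((np.int64(1), np.int64(2), np.int64(-73)), np.uint8(59)), ((np.int64(12), np.int64(4), np.int64(-87)), np.uint8(53))]
295 [((np.int64(13), np.int64(-3), np.int64(-92)), np.uint8(52)), ((np.int64(-2), np.int64(0), np.int64(-74)), np.uint8(65)), ((np.int64(-3), np.int64(2), np.int64(-73)), np.uint8(40)), ((np.int64(13), np.int64(4), np.int64(-92)), np.uint8(52))]
155 14 [ 475. -109.  158.] [ 491. -100.  165.]
165 33 [ 471. -116.  165.] [493. -98. 175.]
175 37 [ 471. -117.  175.] [493. -99. 185.]
185 24 [ 470. -105.  186.] [492. -98. 195.]
195 44 [ 444. -121.  196.] [511. -95. 205.]
```

```bash
python3 -m handwheel '[{"delta_pos":[0,0,0],"yaw":0},{"delta_pos":[0,0,0],"yaw":0},{"delta_pos":[0,0,0],"yaw":0},{"delta_pos":[0,0,0],"yaw":0},{"delta_pos":[0,0,0],"yaw":0},{"delta_pos":[0,0,0],"yaw":0}]' 1
python3 - <<'E'
from h import *
p=get_image("wrist"); W=cloud(p,(np.eye(3),np.zeros(3))); x,y,z=np.moveaxis(W,-1,0)
C=p["color"].astype(int); m=(C.max(-1)-C.min(-1)<25)&(abs(y)>20)&(abs(y)<75)&(z<30)&(z>-100)&(abs(x)<40)
q=W[m]; print(len(q))
for lo in range(-100,30,10):
    c=q[(q[:,2]>lo)&(q[:,2]<=lo+10)]
    if len(c): print(lo,len(c),c.min(0).round(),c.max(0).round())
E
python3 -m handwheel '[{"delta_pos":[0,0,0],"yaw":0},{"delta_pos":[0,0,0],"yaw":0},{"delta_pos":[0,0,0],"yaw":0}]' -0.6
python3 -m handwheel '[{"delta_pos":[0,0,0],"yaw":0},{"delta_pos":[0,0,0],"yaw":0},{"delta_pos":[0,0,0],"yaw":0}]' -1
python3 -c "
from h import *
p=get_image('scene');save('s3.png',cv2.resize(p['color'][90:170,220:310],(540,480)))"
```

```text
clock: 5.65
eef_pos: [479.1, -111.9, 120.2]
tool_rot: [3.142, -0.0, 1.694]
force: [0.6, -0.1, -0.7]
width: 72.4
gripper_force: 0.0
10953
-100 6379 [ -12.  -68. -100.] [ 15.  68. -90.]
-90 1353 [ -2. -66. -90.] [ 15.  66. -80.]
-80 1122 [-11. -49. -80.] [ 13.  50. -70.]
-70 1025 [-11. -50. -70.] [ 12.  50. -60.]
-60 796 [-10. -49. -60.] [ 12.  50. -50.]
-50 278 [-11. -47. -50.] [ 12.  43. -42.]
clock: 5.95
eef_pos: [479.0, -111.9, 120.2]
tool_rot: [3.142, -0.0, 1.694]
force: [-0.2, -0.5, -0.7]
width: 47.9
gripper_force: 0.0
clock: 6.2
eef_pos: [479.0, -112.0, 120.2]
tool_rot: [-3.142, -0.0, 1.694]
force: [1.3, 0.5, -0.0]
width: 9.2
gripper_force: 0.0
```

View pics/s3.png

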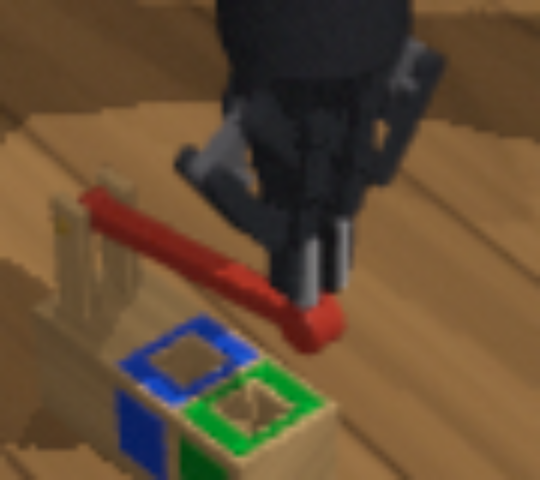

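The fingers physically end about 31 mm short of the reported TCP: the open tips show at tool z = -42 at 72 mm opening. So the first close passed just above the knob. I'll correct for it, taking the grasp point as reported z + 50.

```bash
python3 -m handwheel '[{"delta_pos":[0,0,0],"yaw":0},{"delta_pos":[0,0,0],"yaw":0},{"delta_pos":[0,0,0],"yaw":0},{"delta_pos":[0,0.1,-0.8],"yaw":0},{"delta_pos":[0,0.1,-0.8],"yaw":0},{"delta_pos":[0,0,-0.8],"yaw":0},{"delta_pos":[0,0,-0.7],"yaw":0},{"delta_pos":[0,0,0],"yaw":0}]' 0.2
python3 -m handwheel '[{"delta_pos":[0,0,0],"yaw":0},{"delta_pos":[0,0,0],"yaw":0},{"delta_pos":[0,0,0],"yaw":0},{"delta_pos":[0,0,0],"yaw":0},{"delta_pos":[0,0,0],"yaw":0},{"delta_pos":[0,0,0],"yaw":0}]' -1
```

```text
clock: 6.92
eef_pos: [477.7, -109.6, 87.4]
tool_rot: [-3.138, -0.001, 1.694]
force: [-0.6, 0.6, 0.3]
width: 51.5
gripper_force: 0.0
clock: 7.42
eef_pos: [479.0, -110.1, 89.4]
tool_rot: [3.142, 0.0, 1.693]
force: [-1.1, 0.5, 0.6]
width: 16.9
gripper_force: 60.3
```

```bash
python3 -c "
import numpy as np
def arc(a0,a1,n):
    a=np.linspace(a0,a1,n+1);P=np.c_[-.1227*15*np.cos(a),.9924*15*np.cos(a),15*np.sin(a)]
    C=np.round(P-P[0],2)
    for r in np.diff(C,axis=0): print('[%.2f,%.2f,%.2f]'%tuple(r))
arc(.165,1.665,15)"
```

```text
[0.04,-0.32,1.46]
[0.06,-0.46,1.43]
[0.07,-0.60,1.37]
[0.09,-0.73,1.31]
[0.11,-0.86,1.22]
[0.12,-0.98,1.13]
[0.13,-1.08,1.03]
[0.15,-1.18,0.92]
[0.15,-1.26,0.79]
[0.17,-1.34,0.66]
[0.17,-1.39,0.52]
[0.18,-1.44,0.38]
[0.18,-1.47,0.23]
[0.18,-1.49,0.09]
[0.19,-1.48,-0.07]
```

```bash
python3 -m handwheel '[{"delta_pos":[0.04,-0.32,1.46],"yaw":0},{"delta_pos":[0.06,-0.46,1.43],"yaw":0},{"delta_pos":[0.07,-0.60,1.37],"yaw":0},{"delta_pos":[0.09,-0.73,1.31],"yaw":0},{"delta_pos":[0.11,-0.86,1.22],"yaw":0},{"delta_pos":[0.12,-0.98,1.13],"yaw":0},{"delta_pos":[0.13,-1.08,1.03],"yaw":0},{"delta_pos":[0,0,0],"yaw":0}]'
python3 -m handwheel '[{"delta_pos":[0.15,-1.18,0.92],"yaw":0},{"delta_pos":[0.15,-1.26,0.79],"yaw":0},{"delta_pos":[0.17,-1.34,0.66],"yaw":0},{"delta_pos":[0.17,-1.39,0.52],"yaw":0},{"delta_pos":[0.18,-1.44,0.38],"yaw":0},{"delta_pos":[0.18,-1.47,0.23],"yaw":0},{"delta_pos":[0.18,-1.49,0.09],"yaw":0},{"delta_pos":[0.19,-1.48,-0.07],"yaw":0},{"delta_pos":[0,0,0],"yaw":0},{"delta_pos":[0,0,0],"yaw":0}]'
```

```text
clock: 8.08
eef_pos: [485.2, -162.4, 179.7]
tool_rot: [3.141, 0.001, 1.691]
force: [-0.6, -3.0, -3.4]
width: 17.0
gripper_force: 59.6
clock: 8.92
eef_pos: [498.1, -271.8, 214.1]
tool_rot: [-3.141, 0.0, 1.692]
force: [-3.8, -0.5, -0.3]
width: 16.9
gripper_force: 59.7
```

```bash
python3 -m handwheel '[{"delta_pos":[0,0,0],"yaw":0},{"delta_pos":[0,0,0],"yaw":0},{"delta_pos":[0,0,0.5],"yaw":0},{"delta_pos":[0,0,1.5],"yaw":0},{"delta_pos":[0,0,2],"yaw":0},{"delta_pos":[0,2,1],"yaw":0}]' 0.3
python3 -m handwheel '[{"delta_pos":[-0.05,4,0],"yaw":0},{"delta_pos":[-0.05,3.9,-0.5],"yaw":-0.1},{"delta_pos":[-0.05,3.9,-1],"yaw":-0.1},{"delta_pos":[-0.05,3.9,-1],"yaw":-0.1},{"delta_pos":[-0.05,3.9,-1],"yaw":-0.1},{"delta_pos":[-0.05,3.9,-1.2],"yaw":-0.117},{"delta_pos":[-0.05,3.9,-1.2],"yaw":0},{"delta_pos":[-0.05,3.9,-1.2],"yaw":0},{"delta_pos":[-0.05,3.9,-1.2],"yaw":0},{"delta_pos":[-0.05,3,-1.2],"yaw":0}]'
python3 -m handwheel '[{"delta_pos":[0,0.8,0],"yaw":0},{"delta_pos":[0,0,0],"yaw":0},{"delta_pos":[0,0,0],"yaw":0}]'
python3 - <<'E'
from h import *
s=status.read_state(); p=get_image("wrist"); q=get_image("top")
print(s["eef_pos"],s["tool_rot"],s["clock"])
def hv(p): return np.moveaxis(cv2.cvtColor(p["color"],cv2.COLOR_RGB2HSV).astype(int),-1,0)
W=cloud(p,(R_(s["tool_rot"]),s["eef_pos"])); H,S,V=hv(p); x,y,z=np.moveaxis(W,-1,0)
m=(H>105)&(H<130)&(S>120)&(z>60)&(z<110)&(abs(x-493)<30)&(abs(y-139)<40); c=W[m]; print(len(c)); 
print(c[c[:,2]>93].mean(0),c.min(0),c.max(0))
W=cloud(q); H,S,V=hv(q); x,y,z=np.moveaxis(W,-1,0)
m=((H<8)|(H>172))&(S>140)&(z>100)&(abs(x-490)<60)&(y<-180)&(y>-320); c=W[m]; print("lever",len(c))
for k in np.array_split(c[np.argsort(c[:,2])],4): print(np.median(k,0).round(1))
E
```

```text
clock: 9.42
eef_pos: [499.8, -255.4, 266.9]
tool_rot: [3.138, 0.006, 1.689]
force: [0.1, -0.5, -0.4]
width: 55.7
gripper_force: 0.0
clock: 10.25
eef_pos: [494.2, 135.9, 169.1]
tool_rot: [3.14, -0.003, 1.181]
force: [0.6, 0.3, 1.0]
width: 55.3
gripper_force: 0.0
clock: 10.5
eef_pos: [494.6, 139.0, 169.6]
tool_rot: [3.14, -0.0, 1.178]
force: [0.9, -0.8, 0.8]
width: 55.3
gripper_force: 0.0
[494.61576846 138.97254607 169.56703437] [ 3.13981616e+00 -1.70914225e-04  1.17790130e+00] 10.5
297
[494.87432789 140.33428819  98.07876001] [486.03910565 133.20140893  64.20684061] [502.9292218  147.52661245 101.93814015]
lever 131
[ 493.7 -251.5  144.2]
[ 492.3 -252.3  215.1]
[ 493.8 -251.3  272. ]
[ 497.  -258.2  276.4]
```

```bash
python3 -m handwheel '[{"delta_pos":[0,0.05,-2.5],"yaw":0},{"delta_pos":[0,0.05,-2.5],"yaw":0},{"delta_pos":[0,0,-2.5],"yaw":0},{"delta_pos":[0,0,-2.4],"yaw":0},{"delta_pos":[0,0,-1.8],"yaw":0},{"delta_pos":[0,0,-1.2],"yaw":0},{"delta_pos":[0,0,-0.5],"yaw":0},{"delta_pos":[0,0,0],"yaw":0}]'
python3 -m handwheel '[{"delta_pos":[0,0,0],"yaw":0},{"delta_pos":[0,0,0],"yaw":0},{"delta_pos":[0,0,0],"yaw":0},{"delta_pos":[0,0,0],"yaw":0},{"delta_pos":[0,0,0],"yaw":0},{"delta_pos":[0,0,0],"yaw":0}]' -1
python3 -m handwheel '[{"delta_pos":[0,0,0.5],"yaw":0},{"delta_pos":[0,0,1.5],"yaw":0},{"delta_pos":[0,0,2.5],"yaw":0},{"delta_pos":[0,0,3],"yaw":0},{"delta_pos":[0,0,2.5],"yaw":0},{"delta_pos":[0,0,0],"yaw":0},{"delta_pos":[0,0,0],"yaw":0}]'
```

```text
clock: 11.27
eef_pos: [494.0, 138.4, 34.6]
tool_rot: [-3.141, 0.001, 1.174]
force: [-0.3, 0.3, 0.5]
width: 55.4
gripper_force: 0.0
clock: 11.77
eef_pos: [494.9, 140.4, 36.1]
tool_rot: [3.14, -0.002, 1.177]
force: [0.4, -1.4, 6.1]
width: 15.7
gripper_force: 58.5
clock: 12.35
eef_pos: [494.9, 140.8, 136.6]
tool_rot: [3.139, -0.003, 1.177]
force: [-1.6, -0.9, -0.0]
width: 15.7
gripper_force: 58.6
```

```bash
cat > held.py <<'E'
from h import *
import sys
s=status.read_state(); P=s["eef_pos"]; print(P,s["clock"])
tip=P[2]+31
ims=[]
for n in ("wrist","scene"):
    p=get_image(n); W=cloud(p,(R_(s["tool_rot"]),P) if n=="wrist" else None)
    d=W-P; m=(np.hypot(d[...,0],d[...,1])<22)&(W[...,2]>P[2]-60)&(W[...,2]<P[2]+60)
    q=W[m]; print(n,len(q))
    for lo in range(-60,60,8):
        c=q[(q[:,2]-P[2]>lo)&(q[:,2]-P[2]<=lo+8)]
        if len(c)>3: print(lo,len(c),(c.mean(0)-P).round(1)[:2],(c.min(0)-P).round(1)[:2],(c.max(0)-P).round(1)[:2])
    if n=="scene":
        v,u=np.argwhere(m).mean(0).astype(int); ims.append(cv2.resize(p["color"][max(0,v-40):v+40,u-35:u+35],(336,384)))
    else: ims.append(p["color"][:, 80:440])
save(sys.argv[1],np.hstack(ims))
E
python3 held.py h1.png
```

```text
[494.92602144 140.84936347 136.60058755] 12.35
wrist 2704
-36 25 [1.6 4.8] [-7.7 -4.5] [7.9 7.3]
-28 68 [2.3 4.8] [-7.4 -4. ] [8.3 7.5]
-20 81 [2.  4.9] [-8.8 -3.1] [8.2 7.4]
-12 76 [2.3 5.3] [-7.1 -2.6] [8.5 7.9]
-4 110 [2.2 5.1] [-8.1 -3.8] [8.6 7.8]
4 114 [2.3 5.2] [-7.7 -3.1] [8.5 7.8]
12 129 [2.1 5.3] [-8.1 -2. ] [8.5 7.9]
20 147 [2.3 5.5] [-6.6 -1. ] [8.5 7.8]
28 177 [2.1 5.2] [-6.2 -0.7] [10.5 11.9]
36 353 [2.8 7. ] [-15.7  -1.3] [21.7 16.1]
44 576 [3.1 7.3] [-16.3  -1.8] [21.9 16.3]
52 848 [2.3 5.9] [-16.6 -13. ] [21.9 16.3]
scene 318
-36 10 [1.3 2.5] [-8.7 -8.5] [5.8 7.9]
-28 19 [2.3 2.7] [-7. -5.] [6.8 8.1]
-20 20 [2.3 3.3] [-5.2 -4.6] [6.6 8.2]
-12 17 [2.4 2.8] [-6.5 -7.6] [7.1 8.4]
-4 21 [3.2 3.1] [-4.6 -3.8] [7.  8.1]
4 21 [2.7 3. ] [-6.1 -6.2] [8.4 8.2]
12 21 [3.1 3.5] [-4.8 -4.2] [6.8 7.8]
20 17 [1.9 4.7] [-7.5 -0.3] [7.  7.9]
28 18 [0.5 6.7] [-9.3 -1.8] [15.4 14.3]
36 39 [2.7 6.3] [-17.  -14.7] [19.2 15.8]
44 56 [4.1 5.9] [-17.3 -14.7] [20.8 15.9]
52 59 [4.1 3. ] [-16.1 -11.4] [21.3 15.8]
```

View pics/h1.png

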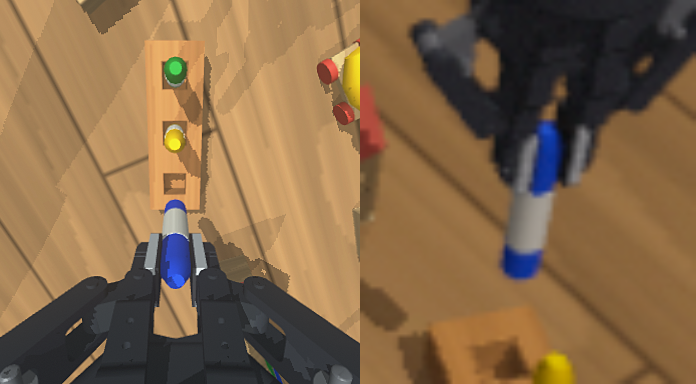

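```bash
python3 -m handwheel '[{"delta_pos":[0,-1,2.5],"yaw":0},{"delta_pos":[0,-3,1.5],"yaw":0.1},{"delta_pos":[-0.1,-4,0],"yaw":0.1},{"delta_pos":[-0.1,-4,0],"yaw":0.1},{"delta_pos":[-0.1,-4,0],"yaw":0.1},{"delta_pos":[-0.1,-4,0],"yaw":0.117},{"delta_pos":[-0.1,-4,0],"yaw":0},{"delta_pos":[-0.1,-4,0],"yaw":0},{"delta_pos":[0,-2.5,0],"yaw":0},{"delta_pos":[0,-1.5,0],"yaw":0}]'
python3 -m handwheel '[{"delta_pos":[0,-0.7,-1],"yaw":0},{"delta_pos":[0,-0.2,-2],"yaw":0},{"delta_pos":[0,0,-1],"yaw":0},{"delta_pos":[0,0,0],"yaw":0},{"delta_pos":[0,0,0],"yaw":0},{"delta_pos":[0,0,0],"yaw":0}]'
cat > blk.py <<'E'
from h import *
s=status.read_state(); P=s["eef_pos"]; print(P,s["tool_rot"][2])
p=get_image("wrist"); W=cloud(p,(R_(s["tool_rot"]),P)); x,y,z=np.moveaxis(W,-1,0)
H,S,V=np.moveaxis(cv2.cvtColor(p["color"],cv2.COLOR_RGB2HSV).astype(int),-1,0)
for nm,m in (("blue",(H>105)&(H<130)),("green",(H>45)&(H<85))):
    q=W[m&(S>120)&(z>57)&(z<69)&(abs(x-487)<45)&(y<-90)]
    if len(q)>20: print(nm,len(q),np.median(q,0).round(1),cv2.minAreaRect(q[:,:2].astype(np.float32)))
E
python3 blk.py
```

```text
clock: 13.28
eef_pos: [486.2, -184.1, 173.8]
tool_rot: [-3.139, 0.001, 1.688]
force: [-0.7, 1.3, -0.7]
width: 16.1
gripper_force: 58.6
clock: 13.78
eef_pos: [488.2, -187.8, 134.9]
tool_rot: [-3.141, -0.0, 1.695]
force: [0.4, -0.9, -0.2]
width: 15.9
gripper_force: 58.6
[ 488.22488581 -187.82902702  134.91018932] 1.6952477932591883
blue 1103 [ 484.5 -188.4   63.7] ((488.92218017578125, -192.50347900390625), (53.12097930908203, 40.529090881347656), 6.001010417938232)
green 1515 [ 483.9 -146.2   63.7] ((483.59710693359375, -148.25909423828125), (53.63671112060547, 41.193668365478516), 6.696736812591553)
```

```bash
python3 -m handwheel '[{"delta_pos":[0.03,-0.36,-0.5],"yaw":0},{"delta_pos":[0,0,-1],"yaw":0},{"delta_pos":[0,0,-1.5],"yaw":0},{"delta_pos":[0,0,-1],"yaw":0},{"delta_pos":[0,0,-0.8],"yaw":0},{"delta_pos":[0,0,-0.5],"yaw":0},{"delta_pos":[0,0,0],"yaw":0}]'
```

```text
clock: 14.42
eef_pos: [487.5, -192.1, 80.7]
tool_rot: [-3.14, -0.001, 1.694]
force: [0.7, 0.6, 0.1]
width: 15.8
gripper_force: 58.6
```

In the mouth with no contact force; I lower on to just above the floor.

```bash
python3 -m handwheel '[{"delta_pos":[0.05,0,-1],"yaw":0},{"delta_pos":[0,0,-1],"yaw":0},{"delta_pos":[0,0,-1],"yaw":0},{"delta_pos":[0,0,-0.7],"yaw":0},{"delta_pos":[0,0,-0.3],"yaw":0},{"delta_pos":[0,0,0],"yaw":0},{"delta_pos":[0,0,0],"yaw":0}]'
```

```text
clock: 15.0
eef_pos: [488.7, -192.4, 41.8]
tool_rot: [-3.141, -0.0, 1.694]
force: [-0.1, -0.7, -0.5]
width: 16.0
gripper_force: 58.6
```

```bash
python3 -m handwheel '[{"delta_pos":[0,0,0],"yaw":0},{"delta_pos":[0,0,0],"yaw":0},{"delta_pos":[0,0,0],"yaw":0},{"delta_pos":[0,0,1],"yaw":0},{"delta_pos":[0,0,2.5],"yaw":0},{"delta_pos":[0,0,3.5],"yaw":0},{"delta_pos":[0,1,3],"yaw":0}]' 0.2
python3 -m handwheel '[{"delta_pos":[0.3,3,1],"yaw":-0.1},{"delta_pos":[0.4,4.1,0.2],"yaw":-0.1},{"delta_pos":[0.4,4.1,0.2],"yaw":-0.1},{"delta_pos":[0.4,4.1,0],"yaw":-0.1},{"delta_pos":[0.4,4.1,0],"yaw":-0.117},{"delta_pos":[0.5,4.1,0],"yaw":0},{"delta_pos":[0.5,4.1,0],"yaw":0},{"delta_pos":[0.5,4.1,0],"yaw":0},{"delta_pos":[0.5,4,0],"yaw":0},{"delta_pos":[0.5,4,0],"yaw":0}]'
python3 -m handwheel '[{"delta_pos":[0.3,2,0],"yaw":0},{"delta_pos":[0,0.7,0],"yaw":0},{"delta_pos":[0,0,0],"yaw":0},{"delta_pos":[0,0,0],"yaw":0}]'
python3 - <<'E'
from h import *
s=status.read_state(); p=get_image("wrist"); q=get_image("scene")
print(s["eef_pos"],s["tool_rot"],s["clock"])
def hv(p): return np.moveaxis(cv2.cvtColor(p["color"],cv2.COLOR_RGB2HSV).astype(int),-1,0)
W=cloud(p,(R_(s["tool_rot"]),s["eef_pos"])); H,S,V=hv(p); x,y,z=np.moveaxis(W,-1,0)
m=(H>45)&(H<85)&(S>120)&(z>60)&(z<110)&(abs(x-535)<30)&(abs(y-240)<40); c=W[m]; print(len(c)); 
print(c[c[:,2]>93].mean(0),c.min(0),c.max(0))
W=cloud(q); H,S,V=hv(q); x,y,z=np.moveaxis(W,-1,0)
m=(H>105)&(H<130)&(S>120)&(z>68)&(abs(x-489)<30)&(abs(y+190)<40);c=W[m];print("blue in well",len(c),c.mean(0),c.max(0),c.min(0))
E
```

```text
clock: 15.58
eef_pos: [488.5, -184.6, 144.2]
tool_rot: [3.141, 0.002, 1.691]
force: [0.6, -0.1, -0.1]
width: 51.3
gripper_force: 0.0
clock: 16.42
eef_pos: [532.5, 217.1, 157.0]
tool_rot: [3.141, -0.001, 1.177]
force: [1.2, -0.1, 0.2]
width: 51.3
gripper_force: 0.0
clock: 16.75
eef_pos: [535.6, 240.2, 156.4]
tool_rot: [3.141, 0.001, 1.176]
force: [0.0, -0.6, -0.6]
width: 50.9
gripper_force: 0.0
[535.58328645 240.21966723 156.390438  ] [3.14111257e+00 8.80216040e-04 1.17604599e+00] 16.75
326
[536.51560361 240.62719085  98.14664445] [528.00104995 234.46645385  66.89064323] [544.29217529 247.49898411 102.18816974]
blue in well 64 [ 491.95774657 -189.02555286   87.41459896] [ 498.50462224 -181.49063052  102.41389732] [ 484.27235113 -198.93814747   68.80969443]
```

Blue is down: its top is at z≈102 against 103 expected. The green crayon centre is about (536,240.5). Descend, grip, lift.

```bash
python3 -m handwheel '[{"delta_pos":[0.05,0.05,-2.5],"yaw":0},{"delta_pos":[0,0,-2.5],"yaw":0},{"delta_pos":[0,0,-2.5],"yaw":0},{"delta_pos":[0,0,-2.4],"yaw":0},{"delta_pos":[0,0,-1.2],"yaw":0},{"delta_pos":[0,0,-0.9],"yaw":0},{"delta_pos":[0,0,0],"yaw":0},{"delta_pos":[0,0,0],"yaw":0}]'
python3 -m handwheel '[{"delta_pos":[0,0,0],"yaw":0},{"delta_pos":[0,0,0],"yaw":0},{"delta_pos":[0,0,0],"yaw":0},{"delta_pos":[0,0,0],"yaw":0},{"delta_pos":[0,0,0],"yaw":0},{"delta_pos":[0,0,0],"yaw":0}]' -1
python3 -m handwheel '[{"delta_pos":[0,0,0.5],"yaw":0},{"delta_pos":[0,0,1.5],"yaw":0},{"delta_pos":[0,0,2.5],"yaw":0},{"delta_pos":[0,0,3],"yaw":0},{"delta_pos":[0,0,2.5],"yaw":0},{"delta_pos":[0,0,0],"yaw":0},{"delta_pos":[0,0,0],"yaw":0}]'
python3 held.py h2.png
```

```text
clock: 17.52
eef_pos: [536.9, 241.5, 36.5]
tool_rot: [3.141, -0.0, 1.176]
force: [0.2, 0.1, 0.2]
width: 50.9
gripper_force: 0.0
clock: 18.02
eef_pos: [537.2, 242.6, 37.2]
tool_rot: [3.14, -0.002, 1.177]
force: [0.0, 0.2, 5.5]
width: 15.8
gripper_force: 58.7
clock: 18.6
eef_pos: [537.1, 242.7, 137.6]
tool_rot: [3.14, -0.003, 1.177]
force: [-0.6, 0.2, -0.7]
width: 15.3
gripper_force: 58.7
[537.14514477 242.71665681 137.61335537] 18.6
wrist 2786
-36 30 [1.  2.6] [-9.3 -6.3] [7.7 5.2]
-28 77 [1.3 2.6] [-8.8 -5.6] [7.7 5. ]
-20 72 [1.4 2.9] [-8.2 -4.7] [7.5 5.2]
-12 92 [1.5 3. ] [-8.6 -4.7] [7.8 5.6]
-4 104 [1.5 3.1] [-9.1 -5.4] [7.8 5.7]
4 120 [1.5 3. ] [-8.8 -4.9] [7.8 5.8]
12 137 [1.5 3.2] [-8.  -3.9] [7.8 5.7]
20 144 [1.3 3.4] [-7.5 -3.3] [7.6 5.8]
28 181 [1.5 3. ] [-7.1 -2.9] [7.6 5.3]
36 357 [2.2 5.9] [-16.1  -3. ] [21.8 16.4]
44 595 [2.8 6.4] [-16.5  -3.6] [22.  16.1]
52 877 [1.8 4.6] [-16.4 -12.7] [21.9 16.5]
scene 338
-36 15 [1.9 1. ] [-8.8 -5.5] [5.4 5.6]
-28 22 [ 1.8 -0.2] [-7.  -9.5] [5.6 6.1]
-20 17 [1.1 1.2] [-6.8 -6.6] [4.9 6. ]
-12 23 [ 2.5 -0.4] [ -4.8 -12. ] [6.2 5.6]
-4 24 [1.8 0.5] [-7.8 -7.6] [6.4 5.5]
4 20 [2.2 0.6] [-7.2 -9. ] [5.5 5.6]
12 19 [2.5 0.9] [-4.2 -7.6] [5.9 6. ]
20 13 [-0.9  4.5] [-8.1  1.9] [3.1 6. ]
28 17 [0.  5.7] [-9.1  1. ] [14.8 14. ]
36 43 [1.9 6.7] [-16.5  -8.6] [18.8 16.5]
44 61 [4.4 4.3] [-16.2 -14.1] [19.7 16. ]
52 64 [2.7 3.4] [-16.6 -10.9] [20.8 15.6]
```

```bash
python3 -m handwheel '[{"delta_pos":[0,-1,2.5],"yaw":0},{"delta_pos":[-0.5,-3.5,1.5],"yaw":0.1},{"delta_pos":[-0.6,-4.1,0],"yaw":0.1},{"delta_pos":[-0.6,-4.1,0],"yaw":0.1},{"delta_pos":[-0.6,-4.1,0],"yaw":0.1},{"delta_pos":[-0.6,-4.1,0],"yaw":0.117},{"delta_pos":[-0.6,-4.1,0],"yaw":0},{"delta_pos":[-0.6,-4.1,0],"yaw":0},{"delta_pos":[-0.6,-4.1,0],"yaw":0},{"delta_pos":[-0.6,-3,0],"yaw":0}]'
python3 -m handwheel '[{"delta_pos":[-0.1,-1.8,0],"yaw":0},{"delta_pos":[0,-0.6,-1],"yaw":0},{"delta_pos":[0,0,-1.5],"yaw":0},{"delta_pos":[0,0,-1],"yaw":0},{"delta_pos":[0,0,0],"yaw":0},{"delta_pos":[0,0,0],"yaw":0},{"delta_pos":[0,0,0],"yaw":0}]'
python3 blk.py
```

```text
clock: 19.53
eef_pos: [481.4, -123.6, 174.9]
tool_rot: [-3.139, 0.001, 1.691]
force: [0.2, -1.5, -1.0]
width: 15.3
gripper_force: 58.7
clock: 20.12
eef_pos: [482.5, -142.8, 140.7]
tool_rot: [-3.141, -0.0, 1.695]
force: [0.4, -0.7, -0.2]
width: 15.6
gripper_force: 58.7
[ 482.45087476 -142.84836141  140.70877835] 1.6954832355584504
blue 381 [ 498.5 -180.3   63.7] ((487.6487731933594, -181.65579223632812), (53.10149383544922, 18.87254524230957), 6.947613716125488)
green 1114 [ 481.7 -143.9   63.7] ((488.82183837890625, -195.58856201171875), (53.486236572265625, 137.0635986328125), 6.283195495605469)
```

Well mouth in front is consistent with the earlier estimate; shift to (482.9,-144.7) and lower.

```bash
python3 -m handwheel '[{"delta_pos":[0.04,-0.2,-0.5],"yaw":0},{"delta_pos":[0,0,-1.5],"yaw":0},{"delta_pos":[0,0,-1.5],"yaw":0},{"delta_pos":[0,0,-1],"yaw":0},{"delta_pos":[0,0,-0.8],"yaw":0},{"delta_pos":[0,0,-0.5],"yaw":0},{"delta_pos":[0,0,0],"yaw":0},{"delta_pos":[0,0,0],"yaw":0}]'
```

```text
clock: 20.83
eef_pos: [482.8, -146.0, 83.0]
tool_rot: [3.142, 0.0, 1.694]
force: [0.1, -0.8, -0.2]
width: 15.7
gripper_force: 58.7
```

```bash
python3 -m handwheel '[{"delta_pos":[0,0.12,-1],"yaw":0},{"delta_pos":[0,0,-1],"yaw":0},{"delta_pos":[0,0,-1],"yaw":0},{"delta_pos":[0,0,-0.7],"yaw":0},{"delta_pos":[0,0,-0.4],"yaw":0},{"delta_pos":[0,0,0],"yaw":0},{"delta_pos":[0,0,0],"yaw":0}]'
python3 -m handwheel '[{"delta_pos":[0,0,0],"yaw":0},{"delta_pos":[0,0,0],"yaw":0},{"delta_pos":[0,0,0],"yaw":0},{"delta_pos":[0,0,1],"yaw":0},{"delta_pos":[0,0,2.5],"yaw":0},{"delta_pos":[0,0,3.5],"yaw":0},{"delta_pos":[0,0,3.5],"yaw":0},{"delta_pos":[0,0,3.5],"yaw":0},{"delta_pos":[0,0,3.5],"yaw":0},{"delta_pos":[0,0,3.5],"yaw":0}]' 0.2
python3 -m handwheel '[{"delta_pos":[0,0,0.5],"yaw":0},{"delta_pos":[0,0,0],"yaw":0},{"delta_pos":[0,0,0],"yaw":0}]'
python3 - <<'E'
from h import *
s=status.read_state(); p=get_image("wrist"); P=s["eef_pos"]; print(P,s["tool_rot"])
def hv(p): return np.moveaxis(cv2.cvtColor(p["color"],cv2.COLOR_RGB2HSV).astype(int),-1,0)
q=get_image("scene"); t=get_image("top")
for n,p in (("wrist",p),("scene",q),("top",t)):
    W=cloud(p,(R_(s["tool_rot"]),P) if n=="wrist" else None); H,S,V=hv(p); x,y,z=np.moveaxis(W,-1,0)
    for nm,m,yc in (("blue",(H>105)&(H<130),-192),("green",(H>45)&(H<85),-148)):
        c=W[m&(S>120)&(z>68)&(z<125)&(abs(x-486)<30)&(abs(y-yc)<28)]
        if len(c): print(n,nm,len(c),c.mean(0).round(1),c.min(0).round(1),c.max(0).round(1))
    c=W[((H<8)|(H>172))&(S>140)&(z>110)&(abs(x-490)<60)&(y<-180)&(y>-320)]; print("lever",len(c))
    if len(c):
        for k in np.array_split(c[np.argsort(c[:,2])],5): print(np.median(k,0).round(1),k.min(0).round(),k.max(0).round())
E
```

```text
clock: 21.42
eef_pos: [482.4, -144.7, 41.6]
tool_rot: [-3.141, -0.0, 1.694]
force: [0.4, -0.0, 0.4]
width: 15.9
gripper_force: 58.7
clock: 22.25
eef_pos: [482.1, -144.6, 254.7]
tool_rot: [3.141, 0.0, 1.693]
force: [0.7, -0.2, -0.2]
width: 51.5
gripper_force: 0.0
clock: 22.5
eef_pos: [482.3, -144.3, 257.2]
tool_rot: [3.141, -0.0, 1.694]
force: [0.1, 0.3, -0.4]
width: 51.2
gripper_force: 0.0
[ 482.27023871 -144.31789309  257.17829883] [ 3.14100369e+00 -3.65629596e-04  1.69397146e+00]
wrist blue 176 [ 488.7 -190.2   93.1] [ 481.1 -199.5   69.4] [ 497.3 -185.1  104.2]
wrist green 161 [ 483.1 -145.3   95.1] [ 475.8 -156.5   69.4] [ 490.7 -139.6  104.9]
lever 1095
[ 495.7 -251.6  133.8] [ 489. -256.  111.] [ 502. -248.  156.]
[ 495.8 -252.   175.9] [ 490. -255.  157.] [ 503. -250.  192.]
[ 495.7 -252.1  205.7] [ 490. -255.  192.] [ 502. -250.  218.]
[ 495.7 -252.1  228.8] [ 490. -255.  218.] [ 502. -250.  239.]
[ 495.7 -252.1  246.7] [ 489. -255.  239.] [ 503. -246.  260.]
scene blue 63 [ 491.5 -189.2   86.5] [ 484.1 -196.7   69.4] [ 498.3 -183.4  104.4]
scene green 65 [ 486.8 -143.7   87. ] [ 478.  -152.4   68.5] [ 493.3 -138.4  103.3]
lever 350
[ 499.1 -252.5  133.3] [ 490. -262.  111.] [ 505. -247.  154.]
[ 499.8 -252.9  175.4] [ 489. -260.  154.] [ 505. -249.  192.]
[ 499.  -253.4  211.9] [ 489. -265.  193.] [ 504. -250.  228.]
[ 500.4 -253.5  245.8] [ 488. -268.  228.] [ 506. -246.  261.]
[ 500.  -251.5  269.6] [ 487. -266.  262.] [ 506. -244.  277.]
lever 73
[ 489.7 -256.6  210.3] [ 488. -261.  142.] [ 493. -252.  261.]
[ 491.2 -252.9  271.1] [ 487. -269.  262.] [ 504. -246.  272.]
[ 493.3 -254.2  273.7] [ 488. -267.  273.] [ 504. -248.  275.]
[ 495.7 -259.6  275.8] [ 488. -266.  275.] [ 501. -251.  277.]
[ 496.8 -257.5  278.8] [ 488. -264.  277.] [ 503. -250.  282.]
```

```bash
python3 -m handwheel '[{"delta_pos":[0.3,-2.5,0],"yaw":0},{"delta_pos":[0.5,-3.5,0],"yaw":0},{"delta_pos":[0.4,-3.0,0],"yaw":0},{"delta_pos":[0.2,-1.8,0],"yaw":0},{"delta_pos":[0,-0.6,-0.5],"yaw":0},{"delta_pos":[0,0,-1],"yaw":0},{"delta_pos":[0,0,-1.3],"yaw":0},{"delta_pos":[0,0,-1],"yaw":0},{"delta_pos":[0,0,-0.5],"yaw":0},{"delta_pos":[0,0,0],"yaw":0}]'
python3 -m handwheel '[{"delta_pos":[0,0,0],"yaw":0},{"delta_pos":[0,0,0],"yaw":0},{"delta_pos":[0,0,0],"yaw":0},{"delta_pos":[0,0,0],"yaw":0},{"delta_pos":[0,0,0],"yaw":0},{"delta_pos":[0,0,0],"yaw":0}]' -1
python3 -c "
import numpy as np
def arc(a0,a1,n):
    a=np.linspace(a0,a1,n+1);P=np.c_[-.1227*15*np.cos(a),.9924*15*np.cos(a),15*np.sin(a)]
    C=np.round(P-P[0],2)
    for r in np.diff(C,axis=0): print('[%.2f,%.2f,%.2f]'%tuple(r))
arc(1.575,0,16)"
```

```text
clock: 23.48
eef_pos: [495.7, -256.6, 212.0]
tool_rot: [-3.138, -0.003, 1.695]
force: [-0.4, -0.0, -0.4]
width: 51.1
gripper_force: 0.0
clock: 23.98
eef_pos: [496.6, -258.8, 214.7]
tool_rot: [3.141, 0.0, 1.693]
force: [-2.2, 0.3, 6.6]
width: 16.7
gripper_force: 59.8
[-0.18,1.46,-0.07]
[-0.18,1.45,-0.21]
[-0.18,1.43,-0.35]
[-0.17,1.38,-0.49]
[-0.16,1.32,-0.63]
[-0.16,1.26,-0.76]
[-0.14,1.18,-0.87]
[-0.14,1.09,-0.99]
[-0.12,0.98,-1.09]
[-0.11,0.88,-1.19]
[-0.09,0.75,-1.26]
[-0.08,0.63,-1.34]
[-0.06,0.49,-1.38]
[-0.04,0.36,-1.44]
[-0.03,0.22,-1.46]
[-0.01,0.07,-1.47]
```

```bash
python3 -m handwheel '[{"delta_pos":[-0.18,1.46,-0.07],"yaw":0},{"delta_pos":[-0.18,1.45,-0.21],"yaw":0},{"delta_pos":[-0.18,1.43,-0.35],"yaw":0},{"delta_pos":[-0.17,1.38,-0.49],"yaw":0},{"delta_pos":[-0.16,1.32,-0.63],"yaw":0},{"delta_pos":[-0.16,1.26,-0.76],"yaw":0},{"delta_pos":[-0.14,1.18,-0.87],"yaw":0},{"delta_pos":[-0.14,1.09,-0.99],"yaw":0},{"delta_pos":[0,0,0],"yaw":0}]'
python3 -m handwheel '[{"delta_pos":[-0.12,0.98,-1.09],"yaw":0},{"delta_pos":[-0.11,0.88,-1.19],"yaw":0},{"delta_pos":[-0.09,0.75,-1.26],"yaw":0},{"delta_pos":[-0.08,0.63,-1.34],"yaw":0},{"delta_pos":[-0.06,0.49,-1.38],"yaw":0},{"delta_pos":[-0.04,0.36,-1.44],"yaw":0},{"delta_pos":[-0.03,0.22,-1.46],"yaw":0},{"delta_pos":[-0.01,0.07,-1.47],"yaw":0},{"delta_pos":[0,0,0],"yaw":0},{"delta_pos":[0,0,0],"yaw":0}]'
python3 - <<'E'
from h import *
for n in ("scene","top"):
    p=get_image(n); W=cloud(p); H,S,V=np.moveaxis(cv2.cvtColor(p["color"],cv2.COLOR_RGB2HSV).astype(int),-1,0); x,y,z=np.moveaxis(W,-1,0)
    c=W[((H<8)|(H>172))&(S>140)&(z>90)&(abs(x-490)<60)&(y<-80)&(y>-320)]
    for k in np.array_split(c[np.argsort(c[:,1])],6): print(np.median(k,0).round(1),k.max(0).round(1))
E
```

```text
clock: 24.73
eef_pos: [483.8, -151.2, 169.9]
tool_rot: [3.141, -0.0, 1.696]
force: [-2.1, 1.9, 7.0]
width: 16.8
gripper_force: 67.1
clock: 25.57
eef_pos: [478.4, -106.8, 63.3]
tool_rot: [-3.141, -0.003, 1.694]
force: [-0.2, 5.7, 1.5]
width: 17.1
gripper_force: 84.9
[ 497.8 -249.7  119.5] [ 502.  -240.6  123.3]
[ 497.5 -233.7  119.3] [ 502.2 -224.   122.5]
[ 495.1 -216.6  119.9] [ 499.3 -209.8  123.7]
[ 494.3 -201.   120.8] [ 497.5 -193.   124.8]
[ 485.  -185.9  125.3] [ 496.6 -100.3  134.9]
[475.4 -97.6 128.1] [487.4 -92.3 153.4]
[ 498.  -256.9  119.5] [ 507.4 -250.8  127.5]
[ 495.2 -242.6  120.6] [ 501.9 -236.4  126.3]
[ 493.5 -228.7  122.6] [ 498.5 -221.7  129.6]
[ 490.  -214.3  122.6] [ 498.1 -207.6  125.8]
[ 489.7 -201.5  123.2] [ 496.1 -195.1  127. ]
[ 486.8 -186.5  124. ] [ 492.7 -178.3  131.3]
```

```bash
python3 -m handwheel '[{"delta_pos":[0,0,-0.3],"yaw":0},{"delta_pos":[0,0,-0.3],"yaw":0},{"delta_pos":[0,0,-0.2],"yaw":0},{"delta_pos":[0,0,0],"yaw":0},{"delta_pos":[0,0,0],"yaw":0}]'
```

```text
clock: 26.08
eef_pos: [478.5, -106.9, 56.2]
tool_rot: [3.141, -0.003, 1.695]
force: [-2.1, 8.0, 5.9]
width: 17.1
gripper_force: 86.3
```

```bash
python3 -m handwheel '[{"delta_pos":[0,0,-0.3],"yaw":0},{"delta_pos":[0,-0.1,-0.3],"yaw":0},{"delta_pos":[0,0,0],"yaw":0},{"delta_pos":[0,0,0],"yaw":0}]'
python3 -m handwheel '[{"delta_pos":[0,0,0],"yaw":0},{"delta_pos":[0,0,0],"yaw":0},{"delta_pos":[0,0,0],"yaw":0},{"delta_pos":[0,0,1.5],"yaw":0},{"delta_pos":[0,0,3],"yaw":0},{"delta_pos":[0,0.5,3.5],"yaw":0},{"delta_pos":[0,3,3],"yaw":0},{"delta_pos":[0,4,0],"yaw":0},{"delta_pos":[0,0,0],"yaw":0},{"delta_pos":[0,0,0],"yaw":0}]' 0.2
cat > lev.py <<'E'
from h import *
s=status.read_state()
for n in ("wrist","scene","top"):
    p=get_image(n); W=cloud(p,(R_(s["tool_rot"]),s["eef_pos"]) if n=="wrist" else None); H,S,V=np.moveaxis(cv2.cvtColor(p["color"],cv2.COLOR_RGB2HSV).astype(int),-1,0); x,y,z=np.moveaxis(W,-1,0)
    c=W[((H<8)|(H>172))&(S>140)&(z>90)&(z<170)&(abs(x-490)<40)&(y<-80)&(y>-280)]; print(n,len(c))
    t=c[(c[:,1]>-245)&(c[:,1]<-128)]; 
    if len(t)>20:
        b=np.polyfit(t[:,1],t[:,2],1); print("slope",b[0])
    for k in np.array_split(c[np.argsort(c[:,1])],6): print(np.median(k,0).round(1),k.max(0).round(1))
E
python3 lev.py
```

```text
clock: 26.42
eef_pos: [478.7, -107.1, 52.4]
tool_rot: [3.14, -0.005, 1.694]
force: [-5.3, 9.6, 29.5]
width: 17.1
gripper_force: 90.7
clock: 27.25
eef_pos: [478.4, -33.0, 159.4]
tool_rot: [3.141, -0.001, 1.699]
force: [-0.9, -0.7, -0.4]
width: 51.1
gripper_force: 0.0
wrist 1112
slope 0.00023064007451446497
[ 486.4 -169.9  119.5] [ 493.3 -160.3  121. ]
[ 483.7 -151.   119.5] [ 490.8 -141.9  121.5]
[ 481.7 -133.5  119.6] [ 488.5 -124.9  120.9]
[ 480.  -113.5  125. ] [ 488.  -107.5  127.6]
[ 478.5 -102.9  124.8] [487.1 -98.8 127.7]
[478.4 -96.8 117.5] [486.  -94.7 124.1]
scene 324
slope 0.004549218107990094
[ 498.  -243.2  118.7] [ 504.6 -228.5  123.6]
[ 494.4 -212.7  117.6] [ 499.7 -195.7  121.5]
[ 491.3 -179.4  118.1] [ 496.1 -164.1  120.8]
[ 487.7 -148.6  118. ] [ 492.2 -134.7  121.5]
[ 485.7 -116.7  117.8] [ 489.2 -107.   126.6]
[480.9 -98.7 118.8] [487.2 -94.1 127.4]
top 291
slope -0.011362438569515588
[ 495.5 -248.8  120.9] [ 504.1 -233.9  126.6]
[ 491.1 -219.5  120.1] [ 499.2 -205.2  126.7]
[ 487.9 -188.5  120. ] [ 496.1 -175.7  126. ]
[ 485.  -159.   119.2] [ 491.6 -144.2  128.7]
[ 481.7 -130.2  120. ] [ 488.2 -115.4  125.8]
[ 478.5 -105.3  124.9] [487.4 -95.5 133.7]
```

The lever is level (slope about 0) and the stop was felt. One last look before handing in.

```bash
python3 -c "
from h import *
save('f.png',cv2.resize(get_image('scene')['color'],(800,600)))"
```

```text
(no output)
```

View pics/f.png

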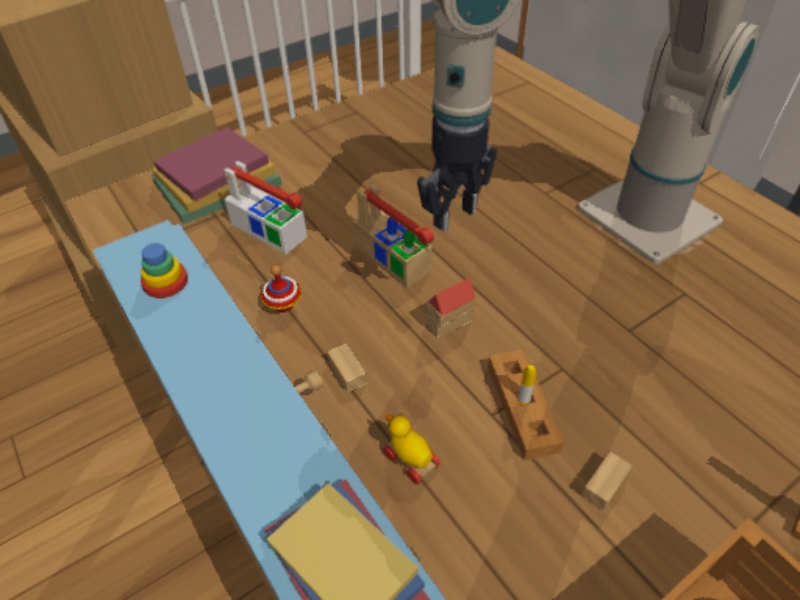

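The picture shows the blue and green crayons in their wells under the shut lever (390,235), the yellow one in the rest (528,385), and the toys unmoved.

```bash
python3 -c "
from cell import ctrl
print(ctrl.finish_job())"
```

```text
the job is handed in; nothing more can be done
None
```

The job is done and handed in at about 27 s: blue and green crayons stand at the bottom of their wells, points up, with the lever fully shut over them, yellow is still in the rest, and the toys look unmoved in the last picture.

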